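Put the last truffle carton from the case into the full display tray

ROBOT

A 6-joint arm with a two-finger parallel gripper is mounted at the origin on a cart in front of the work surface, level with it; the furniture and walls round the work are solid. World frame = base frame: x ahead of the robot, y to its left, z up, the work surface at z = 0. Lengths are in m, angles in rad, forces in N, time in s.
With the tool pointing down it reaches from about 0.35 to 0.975 m from the base axis. Payload 4.9 kg.
Tool frame: the origin (TCP) lies at the very end of the fingers, on their centre line; the grasp point (between the pads) lies 19 mm behind it; z points along the fingers, y is the line along which they close (so a half turn about z gives the same grasp; the last joint's range is limited). The gripper opens to 85 mm and grips with 20 to 120 N. Pads are 22 mm wide; open, the fingers measure 114 mm over their backs; the gripper's body (76 mm by 85 mm) begins 54 mm behind the grasp point. The pads swing forward as they close: fully open they stand 13 mm farther back than shut.
Start: joints at [-1.358, 0.053, 1.613, -0, 1.476, -0.119], TCP at [0.204, -0.591, 0.231] pointing down, gripper open.
Joint ranges: [-3.01, 3.01], [-1.01, 2.22], [0.06, 2.58], [-1.02, 4.17], [0.09, 2.62], [-3.14, 3.14]. Speed limits (rad/s): [2.57, 2.57, 3.14, 3.14, 3.14, 3.14].

INTERFACE

Orientations are given as a rotation vector (axis times angle).
In Python, from station import ctrl gives the robot as it stands. The module is installed in compiled form; this text tells all that it offers.
- The arm moves only by the tool jog_arm, never from a script. Its argument "steps" is a list of rows, each an object with "delta_rot": the turn, a rotation vector about the tool's x, y, z in degrees, a list of three; "linear": the shift along the tool's x, y, z in m, a list of three; "grip": the finger opening in m, from 0 to 0.0854. In form: [{"delta_rot": [rx, ry, rz], "linear": [x, y, z], "grip": grip}, ...]. A call has 1 to 10 rows; each row shifts and turns the commanded pose from where the row before left it, along the tool's axes as they then stand; what a row does not reach is not made up. A row lasts 1/10 s, in which the tool goes at most 50 mm and 8.59 degrees, less where a joint would pass 70% of its speed; a pose out of reach is approached as far as the arm can. A call with a gripper value outside its range is refused whole. The fingers move at their own pace and stop on an object; "newtons" is the grip in N (left out, the last holds). Time passes only in rows, so rows that do not move let the fingers close. It gives the time, the measured TCP pose, the force, the opening and the grip force at its end, in the units of the state.
- ctrl.get_obs(): the state, without advancing time (a new reading comes with each control period).
- ctrl.get_image(name): name is "scene" or "top" or "wrist"; returns (picture, depth): 400x640x3 uint8, red, green, blue; 400x640 float32, m along the optical axis (not along the pixel's ray), 0 where there is no reading.
- ctrl.camera_info(name): a dict with "camera_matrix" (3x3 intrinsics, pixels), "distortion" ([k1, k2, p1, p2, k3] as OpenCV has them; the pictures are not rectified), "R" (3x3) and "t" (3): a world point X has camera coordinates R X + t; the wrist camera has in their place "T_tool_cam" (4x4, takes a point from camera to tool coordinates, whose origin is the TCP and whose axes are the flange's). Camera axes: x right, y down, z forward; pixel columns grow to the right and rows downward; lengths in m; the calibration is good to about 2 mm. A picture is of the moment at which its call begins: read the wrist's pose just before it. camera_info takes no time and is no camera call.
- ctrl.finish_job(): hands the job in; it is judged then, once.
The state is a dict: "t": time; "q": joint angles; "dq": joint speeds; "effort": joint torques, N m; "tool_pos": TCP position; "tool_rot": TCP orientation; "contact_force": force on the tool from outside, world axes, zero at the start; "wrist_torque": the same for the moment, N m; "opening": finger opening in m; "grip_force": force on a finger pad.
Only numpy, scipy, OpenCV 4.12 (cv2) and the standard library are available. Lean on these libraries where they do the work, as an engineer would, in place of code of your own. Each camera call takes 0.05 s, during which the arm holds its last target. There are 200 camera calls.

TASK

Fold the delivery case's lid flap back out of the way, take out the last truffle carton and stand it upright in the one empty place of the display tray, square in line with the other five and touching neither neighbour. Set it down, do not let it fall or topple, and leave the other cartons and everything else on the counter where they are.

Things in the scene. Friction and masses are not known exactly. Their poses are not given: they have to be found in the camera images.
- carton_center (a point): the carton to put out: slim dark green truffle carton, cream label on both broad faces (alike), 62 mm wide (its x) x 28 mm thick (its y) x 120 mm tall, 0.1 to 0.21 kg. It starts upright in the case, its width across the case. The point is its centre, 60 mm above its underside; z points to its top
- case: opened cardboard case, fixed, outside 82 (x) x 182 (y) x 114 mm tall, walls 5, floor 4 mm: inside, the carton's 62 mm width leaves about 5 mm to each long wall (no room for fingers), its broad faces have 30 mm or more free. Origin: centre of the underside, z up; turned up to 25 degrees. Its lid flap is hinged on the far (+x) long rim
- case_flap (a joint): opening angle of the case's lid flap, rad: 0 shut, 1.57 upright over the far rim, 2.6 folded right back (stop). 72 mm from hinge to free edge (a tab at the middle 10 mm more), 176 mm along the rim, 3 mm thick; crease friction of 0.025 N m holds it wherever it is left. It starts half open (0.95 to 1.3), hanging over the carton
- hinge (a point): middle of the flap's hinge line on the far (+x) rim of the case, 114 mm above the counter; the hinge runs along this frame's y, and the frame's x points away from the case's inside
- tray: low wooden tray, fixed, outside 86 (x) x 232 mm (y), rim 16 high, 6 thick, floor top 6 mm up, 74 x 220 mm inside. Cartons stand in file along its y at about -90, -54, -18, 18, 54, 90 mm, widths along its x, 8 mm of air between (no room for fingers there, but beyond their 62 mm width); one of the 4 inner places is empty. Origin: centre of the underside; turned up to 25 degrees
- row1_center (a point): one of the five truffle cartons that already stand in file in the display tray (row1 to row5, in no particular order along the tray), same make and size as the carton in the case: 62 mm wide (its x) x 28 mm thick (its y) x 120 mm tall, 0.15 kg, loose; the point is at its centre, 60 mm above its underside
- row2_center (a point): one of the five truffle cartons that already stand in file in the display tray (row1 to row5, in no particular order along the tray), same make and size as the carton in the case: 62 mm wide (its x) x 28 mm thick (its y) x 120 mm tall, 0.15 kg, loose; the point is at its centre, 60 mm above its underside
- row3_center (a point): one of the five truffle cartons that already stand in file in the display tray (row1 to row5, in no particular order along the tray), same make and size as the carton in the case: 62 mm wide (its x) x 28 mm thick (its y) x 120 mm tall, 0.15 kg, loose; the point is at its centre, 60 mm above its underside
- row4_center (a point): one of the five truffle cartons that already stand in file in the display tray (row1 to row5, in no particular order along the tray), same make and size as the carton in the case: 62 mm wide (its x) x 28 mm thick (its y) x 120 mm tall, 0.15 kg, loose; the point is at its centre, 60 mm above its underside
- row5_center (a point): one of the five truffle cartons that already stand in file in the display tray (row1 to row5, in no particular order along the tray), same make and size as the carton in the case: 62 mm wide (its x) x 28 mm thick (its y) x 120 mm tall, 0.15 kg, loose; the point is at its centre, 60 mm above its underside
- bell_center (a point): counter bell, round, 85 mm across, 59 mm tall, loose; the point is on its axis, 30 mm up
- green_spool_center (a point): largest ribbon spool lying flat, 72 mm across, 34 mm tall, loose; the point is at its centre, 17 mm up
- red_spool_center (a point): middle-sized ribbon spool lying flat, 68 mm across, 26 mm tall, loose; the point is at its centre, 13 mm up
- tape_dispenser_center (a point): tape dispenser, 54 mm (its x) x 138 mm (its y) x 79 mm tall, fixed; the point is at the middle of its footprint, 40 mm up
- terminal_center (a point): handheld card terminal lying flat, 168 mm (its x) x 70 mm (its y) x 50 mm tall, loose; the point is at its centre, 25 mm up
- tongs_cup_center (a point): square woven cup holding two cake tongs, 72 x 74 mm, the cup 114 mm and the tongs 170 mm tall, loose; the point is on its axis, 57 mm up
- tin_center (a point): closed flat praline tin, 114 mm (its x) x 155 mm (its y) x 49 mm tall, loose; the point is at its centre, 25 mm up. Fixed gift cartons 150 mm tall line the back of the counter to the right of it, from 0.70 m ahead of the robot on
- price_easel_center (a point): small price easel, 40 mm (its x) x 58 mm (its y) x 39 mm tall, loose, 22 g, near the tray; the point is over the middle of its foot, 20 mm up
- small_spool_center (a point): smallest ribbon spool lying flat near the counter's left edge, 60 mm across, 20 mm tall, fixed; the point is at its centre, 10 mm up
- pen_center (a point): ball pen lying near the case, 132 mm (its x) x 10 mm x 10 mm, loose, 12 g; the point is at its centre, 5 mm up
Not all that is in view belongs to the job. Leave any purple look-alike of the part that bears carton_center alone.

How it is judged:
By the outcome, as a careful person would: the job done as asked, in the order asked, and still so for the second after the job is handed in, with the robot touching nothing.
It also fails if it takes over 56 s, if anything falls off the work surface, if the arm or the gripper's body presses on something with over 40 N, if the wrist force passes 120 N, or if a joint passes its speed limit or range.

## Working session

There is one attempt and no reset: what is moved stays moved. The work goes in short steps, Python scripts to look and compute and a tool call to move; the robot and the scene stay as the last step left them, time stands still between calls to the robot, and variables do not carry over. Pictures are saved under pics/ and viewed, at most 10 in all, crops included, and the job is handed in when it is done.

Besides the shell and the picture viewer there is one more tool, called after "Emit:" by a JSON object that holds its "name" and its "arguments". jog_arm: Moves the arm, as the interface text tells. Its arguments: {"type":"object","properties":{"steps":{"type":"array"},"newtons":{"type":"number"}},"required":["steps"]}

```bash
mkdir -p pics; cat > h.py <<'E'
import numpy as np, cv2
from scipy.spatial.transform import Rotation as Ro
from station import ctrl
def pts(name, d, tool=None):
    ci=ctrl.camera_info(name); K=np.array(ci['camera_matrix']); D=np.array(ci['distortion'])
    h,w=d.shape; u,v=np.meshgrid(np.arange(w),np.arange(h))
    n=cv2.undistortPoints(np.stack([u,v],-1).reshape(-1,1,2).astype(np.float64),K,D).reshape(h,w,2)
    P=np.concatenate([n*d[...,None],d[...,None]],-1)
    if name=='wrist':
        T=np.array(ci['T_tool_cam']); P=P@T[:3,:3].T+T[:3,3]
        return P@Ro.from_rotvec(tool['tool_rot']).as_matrix().T+np.array(tool['tool_pos'])
    return (P-np.array(ci['t']))@np.array(ci['R'])
E
python3 - <<'E'
from h import *
for n in('scene','top'):
    im,d=ctrl.get_image(n); np.savez(f'{n}0.npz',im=im,d=d); cv2.imwrite(f'pics/{n}0.png',im[...,::-1])
    ci=ctrl.camera_info(n); print(n,-np.array(ci['R']).T@ci['t'],(d>0).mean(),ci['camera_matrix'][0][0])
print(ctrl.get_obs())
E
```

```text
scene [-0.05910865  1.05135647  0.67430341] 0.99571875 433.15199096318935
top [ 0.29898458 -0.07921098  1.28168302] 0.995984375 372.8415340521026
{'t': 0.1, 'q': array([-1.35796771e+00,  5.33258871e-02,  1.61416408e+00, -2.54254617e-05,
        1.47598941e+00, -1.18989477e-01]), 'dq': array([-0.00051753,  0.00087821, -0.00263456, -0.00173551,  0.0001212 ,
       -0.00061649]), 'effort': array([ 1.86718440e-03, -3.94900990e+01, -3.71362710e+01,  6.78315200e-05,
        3.99298675e-03, -4.86267240e-06]), 'tool_pos': array([ 0.20348129, -0.59035137,  0.23015981]), 'tool_rot': array([-3.09659607e+00, -5.18523489e-01,  1.78606789e-04]), 'contact_force': array([0.02581764, 0.08948659, 0.23076112]), 'wrist_torque': array([-0.0120241 , -0.00191511, -0.01173004]), 'grip_force': 0.0, 'opening': 0.08585538938002135}
```

View pics/scene0.png

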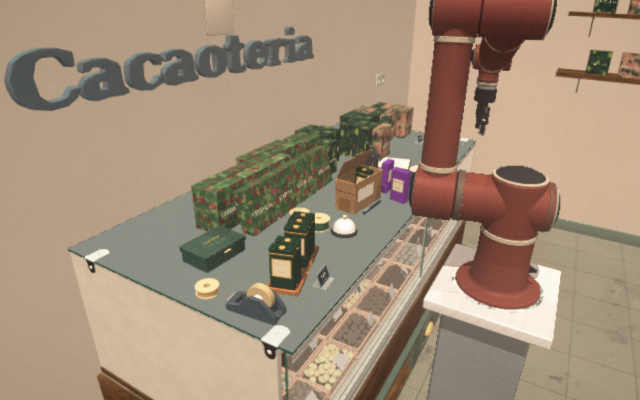

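View pics/top0.png

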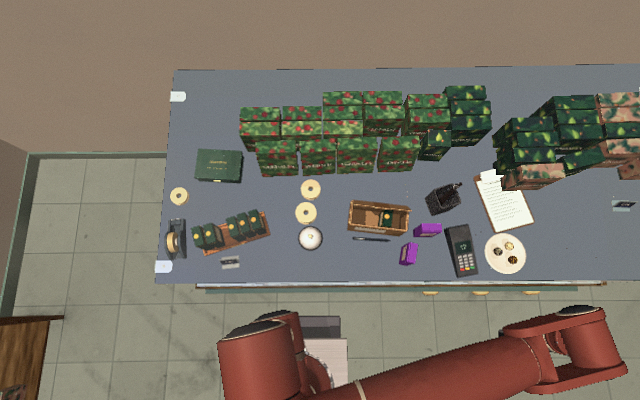

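The scene view shows the case at about (358,188) with its flap raised, and the tray at (292,258). In the top view the case is at (378,217) with the carton at (388,216), and the tray is at (231,232). The tray's empty place is third from the left, at about (221,234).

```bash
python3 - <<'E'
from h import *
for n in('top','scene'):
    z=np.load(n+'0.npz'); P=pts(n,z['d']); im=z['im'].astype(int)
    print(n)
    if n=='top':
        print('counter z',np.median(P[240:250,330:345,2]), P[265,240], P[100,210])
        sub=P[205:260,185:275]
        m=(sub[...,2]>.11)&(sub[...,2]<.14)
        k,l,s,c=cv2.connectedComponentsWithStats(cv2.erode(m.astype(np.uint8),np.ones((1,1))))
        for i in range(1,k):
            if s[i,4]>15:
                q=sub[l==i]; r=cv2.minAreaRect((q[:,:2]*1000).astype(np.float32)); print(s[i],q.mean(0).round(4),r)
        for nm,(a,b,c0,d0),zz in(('case',(195,240,340,415),(.09,.125)),('flap',(195,240,340,415),(.127,.25)),('traytop',(205,260,185,275),(.009,.03)),('easel',(250,275,215,245),(.008,.06)),('pen',(232,246,345,395),(.005,.05)),('cup',(175,220,420,470),(.08,.2)),('bell',(220,255,295,325),(.01,.1)),('purp',(215,270,395,445),(.08,.2))):
            q=P[a:b,c0:d0].reshape(-1,3); q=q[(q[:,2]>zz[0])&(q[:,2]<zz[1])]
            if len(q)>5: print(nm,len(q),cv2.minAreaRect((q[:,:2]*1000).astype(np.float32)),q.min(0).round(3),q.max(0).round(3))
    s=(slice(202,230),slice(380,396)) if n=='top' else None
    if s:
        q=P[s]; m=(q[...,2]>.115)&(q[...,2]<.127); q=q[m]; print('carton',len(q),q.mean(0),cv2.minAreaRect((q[:,:2]*1000).astype(np.float32)))
z=np.load('top0.npz'); a=cv2.resize(z['im'][190:270,160:420],None,fx=3,fy=3,interpolation=cv2.INTER_CUBIC)
b=cv2.resize(np.load('scene0.npz')['im'][140:300,240:440],None,fx=3.2,fy=2.2,interpolation=cv2.INTER_CUBIC)
o=np.zeros((592,780,3),np.uint8); o[:240]=a; o[240:592,:640]=b
cv2.imwrite('pics/zoom.png',o[...,::-1])
E
```

```text
top
counter z 0.0003022959233169246 [ 0.38916244  0.1975856  -0.0030399 ] [ 1.00626034  0.33459999 -0.00128686]
[ 63   4  15  21 190] [0.5225 0.1287 0.1257] ((523.6751098632812, 129.8199920654297), (61.51706314086914, 28.468799591064453), 18.28912353515625)
[ 52   7  15  22 193] [0.5131 0.1637 0.1253] ((514.4584350585938, 165.0570068359375), (62.550296783447266, 28.215896606445312), 18.433488845825195)
[ 40  11  16  21 217] [0.5011 0.1983 0.1257] ((501.9504089355469, 199.47811889648438), (63.28815841674805, 31.01235580444336), 18.639713287353516)
[ 18  17  14  22 206] [0.4809 0.2695 0.1254] ((481.741943359375, 271.22674560546875), (62.12112045288086, 28.76253890991211), 16.29913902282715)
[  6  20  14  22 211] [0.4725 0.3061 0.1254] ((473.4658508300781, 308.0769958496094), (63.04141616821289, 29.558818817138672), 18.127410888671875)
case 471 ((535.4063110351562, -264.3251953125), (188.02430725097656, 83.81608581542969), 82.62335205078125) [ 0.483 -0.358  0.09 ] [ 0.586 -0.168  0.125]
flap 288 ((539.1066284179688, -264.3086242675781), (174.46060180664062, 65.42347717285156), 82.693885
[... 440 characters left out ...]
28808594), 89.53610229492188) [ 0.451 -0.33   0.005] [ 0.497 -0.171  0.049]
cup 363 ((596.4865112304688, -486.4253845214844), (70.96089935302734, 71.9844741821289), 17.853382110595703) [ 0.555 -0.526  0.081] [ 0.638 -0.444  0.171]
bell 422 ((487.5992736816406, -43.770721435546875), (78.69731903076172, 96.31178283691406), 85.7940444946289) [ 0.439 -0.082  0.01 ] [ 0.536 -0.004  0.062]
purp 589 ((473.1539306640625, -370.175048828125), (118.03325653076172, 164.51829528808594), 47.324642181396484) [ 0.382 -0.457  0.08 ] [ 0.54  -0.313  0.127]
carton 165 [ 0.52527307 -0.29035829  0.1227686 ] ((532.8428955078125, -292.3580322265625), (44.85734939575195, 82.19017028808594), 87.51256561279297)
scene
```

View pics/zoom.png

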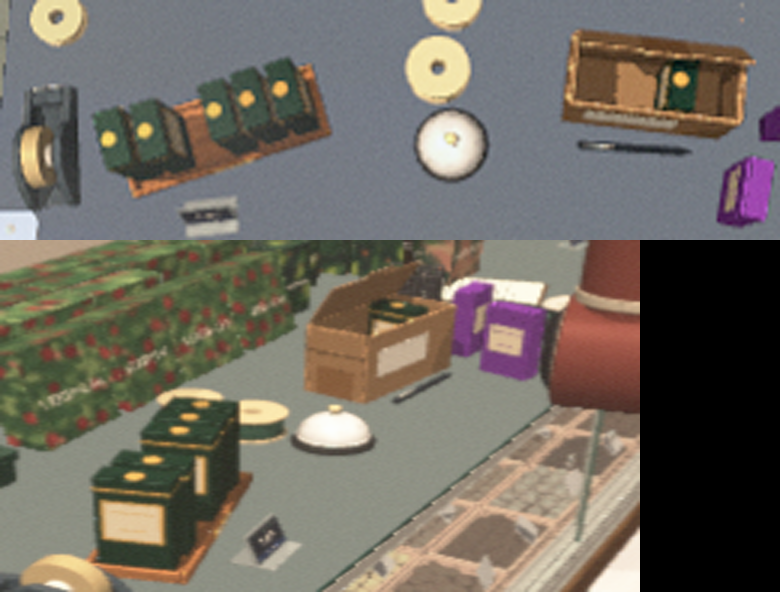

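The zoom shows the tray's gap third from the left and the flap standing steeply over the case's far rim. The carton is right of the middle of the case. The fingers have no room at the broad faces in the tray, so I'll lift by the broad faces, set the carton on free counter, then regrasp across its width.

```bash
cat >> h.py <<'E'
def plan(pos, yaw_y):
    """turn about tool z (deg), then shift in tool axes after the turn, tool made vertical"""
    o=ctrl.get_obs(); R=Ro.from_rotvec(o['tool_rot']); c,s=np.cos(np.radians(yaw_y)),np.sin(np.radians(yaw_y))
    y=np.array([c,s,0]); z=np.array([0,0,-1.]); x=np.cross(y,z); G=Ro.from_matrix(np.stack([x,y,z],1))
    print('pose',o['tool_pos'].round(4),'rot',np.degrees((R.inv()*G).as_rotvec()).round(2),'shift(after turn)',G.inv().apply(np.array(pos)-o['tool_pos']).round(4))
E
python3 -c "
from h import *
plan([.49,-.27,.33],-97.4)"
```

```text
pose [ 0.2035 -0.5904  0.2302] rot [-1.100e-01  1.000e-02  2.641e+01] shift(after turn) [ 0.2429 -0.3546 -0.0998]
```

Emit:
{"name": "jog_arm", "arguments": {"steps": [{"delta_rot":[0,0,0],"linear":[0,0,-0.035],"grip":0.085},{"delta_rot":[0,0,0],"linear":[0,0,-0.035],"grip":0.085},{"delta_rot":[0,0,0],"linear":[0,0,-0.03],"grip":0},{"delta_rot":[0,0,6.6],"linear":[0,0,0],"grip":0},{"delta_rot":[0,0,6.6],"linear":[0,0,0],"grip":0},{"delta_rot":[0,0,6.6],"linear":[0,0,0],"grip":0},{"delta_rot":[0,0,6.6],"linear":[0,0,0],"grip":0}]}}

```text
t: 0.8
tool_pos: [0.2035, -0.5907, 0.3306]
tool_rot: [-3.134, 0.21, 0.001]
contact_force: [-0.5, -0.1, -0.2]
opening: 0.0121
grip_force: 0.0
```

Emit:
{"name": "jog_arm", "arguments": {"steps": [{"delta_rot":[0,0,0],"linear":[0.0243,-0.0355,0],"grip":0},{"delta_rot":[0,0,0],"linear":[0.0243,-0.0355,0],"grip":0},{"delta_rot":[0,0,0],"linear":[0.0243,-0.0355,0],"grip":0},{"delta_rot":[0,0,0],"linear":[0.0243,-0.0355,0],"grip":0},{"delta_rot":[0,0,0],"linear":[0.0243,-0.0355,0],"grip":0},{"delta_rot":[0,0,0],"linear":[0.0243,-0.0355,0],"grip":0},{"delta_rot":[0,0,0],"linear":[0.0243,-0.0355,0],"grip":0},{"delta_rot":[0,0,0],"linear":[0.0243,-0.0355,0],"grip":0},{"delta_rot":[0,0,0],"linear":[0.0243,-0.0355,0],"grip":0},{"delta_rot":[0,0,0],"linear":[0.0243,-0.0355,0],"grip":0}]}}

```text
t: 1.8
tool_pos: [0.491, -0.2684, 0.3308]
tool_rot: [-3.135, 0.203, 0.001]
contact_force: [-0.1, -0.3, -0.9]
opening: 0.0001
grip_force: 0.0
```

Emit:
{"name": "jog_arm", "arguments": {"steps": [{"delta_rot":[0,0,0],"linear":[0,0,0],"grip":0},{"delta_rot":[0,0,0],"linear":[0,0,0],"grip":0}]}}

```text
t: 2.0
tool_pos: [0.4904, -0.2694, 0.3307]
tool_rot: [-3.135, 0.199, 0.002]
contact_force: [0.7, -1.4, 0.1]
opening: -0.0
grip_force: 0.0
```

```bash
python3 - <<'E'
from h import *
o=ctrl.get_obs(); im,d=ctrl.get_image('wrist'); cv2.imwrite('pics/w1.png',im[...,::-1]); np.savez('w1.npz',im=im,d=d,p=o['tool_pos'],r=o['tool_rot'])
plan([.49,-.27,.33],-97.4)
P=pts('wrist',d,o).reshape(-1,3)
rim=P[(abs(P[:,2]-.114)<.004)&(abs(P[:,0]-.535)<.07)&(abs(P[:,1]+.264)<.12)]
print('rim',len(rim),cv2.minAreaRect((rim[:,:2]*1000).astype(np.float32)))
fl=P[(P[:,2]>.13)&(P[:,2]<.22)&(abs(P[:,0]-.545)<.07)&(abs(P[:,1]+.264)<.11)]
if len(fl):
  print('flap',len(fl),fl.min(0),fl.max(0)); 
  A=np.c_[fl,np.ones(len(fl))]; c=fl.mean(0); n=np.linalg.svd(fl-c,full_matrices=False)[2][2]; print(c,n)
ca=P[(abs(P[:,2]-.124)<.003)&(abs(P[:,0]-.535)<.035)&(abs(P[:,1]+.29)<.03)]
print('carton',len(ca),cv2.minAreaRect((ca[:,:2]*1000).astype(np.float32)))
E
```

```text
pose [ 0.4899 -0.2702  0.3308] rot [0.   0.06 0.03] shift(after turn) [ 0.0001 -0.0002  0.0008]
rim 1132 ((532.2258911132812, -264.452392578125), (187.22056579589844, 82.5763168334961), 82.68621063232422)
flap 4596 [ 0.53061697 -0.35523147  0.1300126 ] [ 0.57798469 -0.17998932  0.19113139]
[ 0.55273287 -0.2670983   0.16101742] [-0.89487327  0.11657024 -0.43082852]
carton 618 ((533.9501953125, -287.16278076171875), (57.199920654296875, 68.58305358886719), 82.73738098144531)
```

View pics/w1.png

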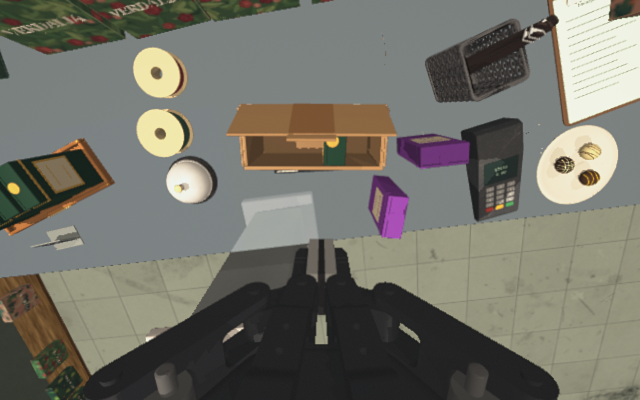

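Fit to the depth data puts the flap at 1.12 rad, the hinge at (0.575, -0.269) and the case yaw at -7.4°. These match the given sizes, so I'll fold the flap with closed fingers.

Emit:
{"name": "jog_arm", "arguments": {"steps": [{"delta_rot":[0,0,0],"linear":[0.026,-0.012,0],"grip":0},{"delta_rot":[0,0,0],"linear":[0,0,0.04],"grip":0},{"delta_rot":[0,0,0],"linear":[0,0,0.04],"grip":0},{"delta_rot":[0,0,0],"linear":[0,0,0.04],"grip":0},{"delta_rot":[0,0,0],"linear":[0,0,0.04],"grip":0},{"delta_rot":[0,0,0],"linear":[0,0,0.026],"grip":0},{"delta_rot":[0,0,0],"linear":[0.01,0,0],"grip":0},{"delta_rot":[0,0,0],"linear":[0.01,0,0],"grip":0},{"delta_rot":[0,0,0],"linear":[0.01,0,0],"grip":0},{"delta_rot":[0,0,0],"linear":[0.01,0,0],"grip":0}]}}

```text
t: 3.05
tool_pos: [0.5595, -0.268, 0.1482]
tool_rot: [3.133, -0.203, 0.006]
contact_force: [-0.6, 0.1, 0.2]
opening: -0.0
grip_force: 0.0
```

Emit:
{"name": "jog_arm", "arguments": {"steps": [{"delta_rot":[0,0,0],"linear":[0.01,0,0],"grip":0},{"delta_rot":[0,0,0],"linear":[0.01,0,0],"grip":0},{"delta_rot":[0,0,0],"linear":[0.01,0,0],"grip":0},{"delta_rot":[0,0,0],"linear":[0.01,0,0],"grip":0},{"delta_rot":[0,0,0],"linear":[0.01,0,0],"grip":0},{"delta_rot":[0,0,0],"linear":[0,0,0],"grip":0}]}}

```text
t: 3.65
tool_pos: [0.6082, -0.2732, 0.1454]
tool_rot: [3.135, -0.202, 0.002]
contact_force: [-0.4, 0.4, 0.1]
opening: 0.0002
grip_force: 0.0
```

```bash
cat >> h.py <<'E'
def flap(P):
    e=np.array([.992,-.128]); h=np.array([.575,-.269])
    s=(P[...,:2]-h)@e; l=(P[...,:2]-h)@np.array([.128,.992]); z=P[...,2]-.114
    return s,l,z
E
python3 - <<'E'
from h import *
o=ctrl.get_obs(); print(o['tool_pos'],o['contact_force'])
im,d=ctrl.get_image('top'); P=pts('top',d); s,l,z=flap(P)
m=(abs(abs(l)-.05)<.03)&(s>.005)&(s<.09)&(z>.003)&(z<.09)
print(m.sum(),[np.c_[s[m],z[m]][k].round(3).tolist() for k in range(0,m.sum(),max(1,m.sum()//10))], 180-np.degrees(np.median(np.arctan2(z[m],s[m]))))
E
```

```text
[ 0.60820456 -0.2732274   0.14544919] [-0.36712764  0.42025545  0.13073176]
25 [[0.057, 0.043], [0.058, 0.042], [0.056, 0.038], [0.052, 0.038], [0.044, 0.033], [0.04, 0.026], [0.041, 0.026], [0.042, 0.025], [0.038, 0.023], [0.038, 0.025], [0.038, 0.029], [0.034, 0.028], [0.033, 0.022]] 144.54447050675668
```

Emit:
{"name": "jog_arm", "arguments": {"steps": [{"delta_rot":[0,0,0],"linear":[0.004,0,0],"grip":0},{"delta_rot":[0,0,0],"linear":[0,0,0],"grip":0}]}}

```text
t: 3.9
tool_pos: [0.6109, -0.2737, 0.1454]
tool_rot: [3.135, -0.202, 0.0]
contact_force: [0.2, -0.1, -0.3]
opening: 0.0001
grip_force: 0.0
```

Emit:
{"name": "jog_arm", "arguments": {"steps": [{"delta_rot":[0,0,0],"linear":[-0.01,0,-0.02],"grip":0},{"delta_rot":[0,0,0],"linear":[-0.02,0,-0.04],"grip":0},{"delta_rot":[0,0,0],"linear":[-0.03,0,-0.04],"grip":0},{"delta_rot":[0,0,0],"linear":[-0.03,0,-0.04],"grip":0.06},{"delta_rot":[0,0,0],"linear":[-0.03,0,-0.02],"grip":0.06},{"delta_rot":[0,0,0],"linear":[0,0,0],"grip":0.06},{"delta_rot":[0,0,0],"linear":[0,0,0],"grip":0.06}]}}

```text
t: 4.6
tool_pos: [0.4917, -0.2583, 0.306]
tool_rot: [3.134, -0.203, 0.003]
contact_force: [0.2, 0.9, -1.1]
opening: 0.0582
grip_force: 0.0
```

```bash
python3 - <<'E'
from h import *
o=ctrl.get_obs(); im,d=ctrl.get_image('wrist'); cv2.imwrite('pics/w2.png',im[...,::-1])
P=pts('wrist',d,o); s,l,z=flap(P)
m=(abs(l)<.08)&(s>.015)&(s<.08)&(z>.003)&(z<.06)
print('flap',m.sum(),180-np.degrees(np.median(np.arctan2(z[m],s[m]))))
m=(s<-.005)&(s>-.078)&(abs(l)<.085)&(abs(z-.010)<.004)
k,lb,st,c=cv2.connectedComponentsWithStats(m.astype(np.uint8)); i=1+st[1:,4].argmax(); m=lb==i
q=P[m]; print('carton',len(q),np.median(q[:,2]),cv2.minAreaRect((q[:,:2]*1000).astype(np.float32)),'s',s[m].min(),s[m].max(),'l',l[m].min(),l[m].max())
hs=im[m]; print(st[i])
m=(abs(z)<.003)&(abs(l)<.1)&(s>-.09)&(s<.01); q=P[m]; print('rim',cv2.minAreaRect((q[:,:2]*1000).astype(np.float32)))
E
```

```text
flap 8581 144.87880823867158
carton 1320 0.12356828415420913 ((526.5126953125, -290.7159729003906), (28.061561584472656, 62.16911315917969), 80.45423889160156) s -0.07618472137280013 -0.014323448932997631 l -0.042390109522125304 -0.013104615678086243
[ 332  116   27   55 1320]
rim ((534.8969116210938, -264.9561767578125), (187.22015380859375, 86.12397766113281), 82.64675903320312)
```

View pics/w2.png

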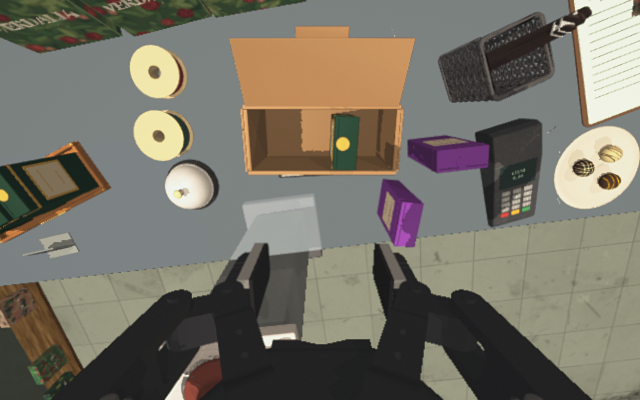

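Flap is folded to about 2.53 rad, and the carton's top shows as a clean 28×62 rectangle centred at (0.5265, -0.2907).

```bash
python3 -c "
from h import *
plan([.5265,-.2907,.08],-99)"
```

```text
pose [ 0.4917 -0.2581  0.3045] rot [-0.03  0.02  1.6 ] shift(after turn) [0.0395 0.0268 0.2245]
```

Emit:
{"name": "jog_arm", "arguments": {"steps": [{"delta_rot":[0,0,1.6],"linear":[0,0,0],"grip":0.06},{"delta_rot":[0,0,0],"linear":[0.0395,0.0268,0],"grip":0.06},{"delta_rot":[0,0,0],"linear":[0,0,0.045],"grip":0.06},{"delta_rot":[0,0,0],"linear":[0,0,0.045],"grip":0.06},{"delta_rot":[0,0,0],"linear":[0,0,0.035],"grip":0.06},{"delta_rot":[0,0,0],"linear":[0,0,0],"grip":0.06}]}}

```text
t: 5.25
tool_pos: [0.5231, -0.2879, 0.1709]
tool_rot: [-3.123, 0.246, 0.022]
contact_force: [-1.4, 0.1, -0.9]
opening: 0.0602
grip_force: 0.0
```

```bash
python3 -c "
from h import *
plan([.5265,-.2907,.08],-99); print(ctrl.get_obs()['opening'])"
```

```text
pose [ 0.5231 -0.2879  0.1709] rot [-0.42  0.82 -0.02] shift(after turn) [0.0038 0.0022 0.0909]
0.060180003562209414
```

Emit:
{"name": "jog_arm", "arguments": {"steps": [{"delta_rot":[0,0,0],"linear":[0,0,0],"grip":0.06},{"delta_rot":[0,0,0],"linear":[0,0,0],"grip":0.06},{"delta_rot":[0,0,0],"linear":[0,0,0],"grip":0.06}]}}

```text
t: 5.55
tool_pos: [0.528, -0.2917, 0.1835]
tool_rot: [3.129, -0.246, 0.007]
contact_force: [0.2, -0.1, 0.2]
opening: 0.0601
grip_force: 0.0
```

```bash
python3 -c "
from h import *
plan([.5265,-.2907,.08],-99); print(ctrl.get_obs()['opening'])"
```

```text
pose [ 0.528  -0.2917  0.1835] rot [ 0.13 -0.25  0.01] shift(after turn) [-0.0017 -0.0008  0.1035]
0.06007737326030861
```

Emit:
{"name": "jog_arm", "arguments": {"steps": [{"delta_rot":[0,0,0],"linear":[-0.001,0,0.015],"grip":0.06},{"delta_rot":[0,0,0],"linear":[0,0,0.018],"grip":0.06},{"delta_rot":[0,0,0],"linear":[0,0,0.018],"grip":0.06},{"delta_rot":[0,0,0],"linear":[0,0,0.018],"grip":0.06},{"delta_rot":[0,0,0],"linear":[0,0,0.018],"grip":0.06},{"delta_rot":[0,0,0],"linear":[0,0,0.014],"grip":0.06},{"delta_rot":[0,0,0],"linear":[0,0,0],"grip":0.06},{"delta_rot":[0,0,0],"linear":[0,0,0],"grip":0.06}]}}

```text
t: 6.35
tool_pos: [0.5257, -0.2907, 0.0794]
tool_rot: [3.132, -0.246, 0.0]
contact_force: [0.7, 0.3, -0.3]
opening: 0.0602
grip_force: 0.0
```

```bash
python3 -c "
from h import *
plan([.5265,-.2907,.08],-99)"
```

```text
pose [ 0.5257 -0.2907  0.0794] rot [ 0.   -0.01  0.01] shift(after turn) [ 0.0008 -0.0002 -0.0006]
```

Emit:
{"name": "jog_arm", "arguments": {"newtons": 25, "steps": [{"delta_rot":[0,0,0],"linear":[0,0,0],"grip":0.045},{"delta_rot":[0,0,0],"linear":[0,0,0],"grip":0.035},{"delta_rot":[0,0,0],"linear":[0,0,0],"grip":0.03},{"delta_rot":[0,0,0],"linear":[0,0,0],"grip":0.02},{"delta_rot":[0,0,0],"linear":[0,0,0],"grip":0.02},{"delta_rot":[0,0,0],"linear":[0,0,0],"grip":0.02}]}}

```text
t: 6.95
tool_pos: [0.5261, -0.2911, 0.0802]
tool_rot: [3.131, -0.246, 0.002]
contact_force: [0.5, -0.3, 4.1]
opening: 0.0277
grip_force: 25.6
```

Emit:
{"name": "jog_arm", "arguments": {"steps": [{"delta_rot":[0,0,0],"linear":[0,0,-0.01],"grip":0.02},{"delta_rot":[0,0,0],"linear":[0,0,-0.018],"grip":0.02},{"delta_rot":[0,0,0],"linear":[0,0,-0.02],"grip":0.02},{"delta_rot":[0,0,0],"linear":[0,0,-0.02],"grip":0.02},{"delta_rot":[0,0,0],"linear":[0,0,-0.02],"grip":0.02},{"delta_rot":[0,0,0],"linear":[0,0,-0.02],"grip":0.02},{"delta_rot":[0,0,0],"linear":[0,0,-0.02],"grip":0.02},{"delta_rot":[0,0,0],"linear":[0,0,-0.02],"grip":0.02},{"delta_rot":[0,0,0],"linear":[0,0,-0.02],"grip":0.02},{"delta_rot":[0,0,0],"linear":[0,0,-0.012],"grip":0.02}]}}

```text
t: 7.95
tool_pos: [0.5257, -0.2907, 0.2609]
tool_rot: [3.131, -0.246, 0.001]
contact_force: [0.3, -0.6, -1.6]
opening: 0.0278
grip_force: 25.1
```

```bash
python3 - <<'E'
from h import *
plan([.43,.03,.26],-73.5); o=ctrl.get_obs(); print(o['opening'],o['grip_force'],o['contact_force'],o['q'])
im,d=ctrl.get_image('top'); P=pts('top',d)
z=P[...,2]; x=P[...,0]; y=P[...,1]
m=(z>.015)&(x>.34)&(x<.52)&(y>-.02)&(y<.14)   # clutter round the staging spot
print(m.sum(), P[m].min(0), P[m].max(0))
# bell
m=(z>.01)&(z<.03)&(abs(x-.49)<.06)&(abs(y+.044)<.06); print(P[m].min(0),P[m].max(0))
# tray: wood mask, near floor/rim
hsv=cv2.cvtColor(im,cv2.COLOR_RGB2HSV); w=(hsv[...,0]<18)&(hsv[...,1]>100)&(z>-.005)&(z<.03)&(abs(x-.49)<.1)&(abs(y-.22)<.16)
print('tray',w.sum(),cv2.minAreaRect((P[w][:,:2]*1000).astype(np.float32)))
edge=[c for c in range(640) if (x[283,c]>0)]; print('row283 x',x[275:290,330])
E
```

```text
pose [ 0.5257 -0.2907  0.2609] rot [  0.04  -0.05 -25.49] shift(after turn) [-0.0007 -0.3347  0.0009]
0.027833776884687755 25.14034152030945 [ 0.29827737 -0.55120824 -1.59217456] [-6.28957210e-01 -2.10774272e-02  1.63835475e+00  5.22043697e-05
  1.52323549e+00  1.09865767e+00]
224 [ 0.4549399  -0.01857536  0.01510416] [0.51957068 0.13973941 0.13146605]
[ 0.43917847 -0.08245991  0.01009797] [ 0.54670651 -0.0035651   0.02988104]
tray 434 ((496.8907470703125, 218.76251220703125), (85.55624389648438, 231.75802612304688), 17.479568481445312)
row283 x [0.32698402 0.32513727 0.32345479 0.32161154 0.31982854 0.31805846
 0.31637573 0.31461715 0.31291855 0.3112513  0.30953072 0.30784686
 0.30617141 0.3045011  0.30284371]
```

Emit:
{"name": "jog_arm", "arguments": {"steps": [{"delta_rot":[0,0,-5.3],"linear":[0,0,0],"grip":0.02},{"delta_rot":[0,0,-5.3],"linear":[0,0,0],"grip":0.02},{"delta_rot":[0,0,-5.3],"linear":[0,0,0],"grip":0.02},{"delta_rot":[0,0,-5.3],"linear":[0,0,0],"grip":0.02},{"delta_rot":[0,0,-5.3],"linear":[0,0,0],"grip":0.02},{"delta_rot":[0,0,0],"linear":[0,0,0],"grip":0.02}]}}

```text
t: 8.6
tool_pos: [0.5251, -0.2903, 0.2579]
tool_rot: [-3.103, -0.478, 0.002]
contact_force: [-0.3, -0.2, -1.8]
opening: 0.0279
grip_force: 25.2
```

```bash
python3 -c "
from h import *
plan([.42,.05,.26],-72.5)"
```

```text
pose [ 0.5251 -0.2903  0.2579] rot [-0.1   0.08  0.  ] shift(after turn) [ 0.0021 -0.3562 -0.0021]
```

Emit:
{"name": "jog_arm", "arguments": {"steps": [{"delta_rot":[0,0,0],"linear":[0,-0.02,0],"grip":0.02},{"delta_rot":[0,0,0],"linear":[0,-0.04,0],"grip":0.02},{"delta_rot":[0,0,0],"linear":[0,-0.04,0],"grip":0.02},{"delta_rot":[0,0,0],"linear":[0,-0.04,0],"grip":0.02},{"delta_rot":[0,0,0],"linear":[0,-0.04,0],"grip":0.02},{"delta_rot":[0,0,0],"linear":[0,-0.04,0],"grip":0.02},{"delta_rot":[0,0,0],"linear":[0,-0.04,0],"grip":0.02},{"delta_rot":[0,0,0],"linear":[0,-0.04,0],"grip":0.02},{"delta_rot":[0,0,0],"linear":[0,-0.04,0],"grip":0.02},{"delta_rot":[0,0,0],"linear":[0,-0.016,0],"grip":0.02}]}}

```text
t: 9.6
tool_pos: [0.4171, 0.0513, 0.2588]
tool_rot: [-3.104, -0.479, 0.001]
contact_force: [0.5, -0.3, -1.9]
opening: 0.028
grip_force: 25.5
```

Emit:
{"name": "jog_arm", "arguments": {"steps": [{"delta_rot":[0,0,0],"linear":[0,0,0.02],"grip":0.02},{"delta_rot":[0,0,0],"linear":[0,0,0.03],"grip":0.02},{"delta_rot":[0,0,0],"linear":[0,0,0.03],"grip":0.02},{"delta_rot":[0,0,0],"linear":[0,0,0.03],"grip":0.02},{"delta_rot":[0,0,0],"linear":[0,0,0.03],"grip":0.02},{"delta_rot":[0,0,0],"linear":[0,0,0.02],"grip":0.02},{"delta_rot":[0,0,0],"linear":[0,0,0],"grip":0.02},{"delta_rot":[0,0,0],"linear":[0,0,0],"grip":0.02}]}}

```text
t: 10.4
tool_pos: [0.4183, 0.0488, 0.0993]
tool_rot: [-3.105, -0.476, 0.001]
contact_force: [0.6, -0.9, -0.6]
opening: 0.0279
grip_force: 25.5
```

```bash
python3 - <<'E'
from h import *
plan([.42,.05,.085],-72.5); o=ctrl.get_obs(); print(o['contact_force'])
# held carton underside: scene view points of the carton's faces
im,d=ctrl.get_image('scene'); P=pts('scene',d)
m=(abs(P[...,0]-.42)<.05)&(abs(P[...,1]-.05)<.035)&(P[...,2]>.008)&(P[...,2]<.14)
print(m.sum(),np.percentile(P[m],[0,1,5,50,99],axis=0).round(4)); cv2.imwrite('pics/s2.png',cv2.resize(im[120:320,200:460],None,fx=3,fy=3)[...,::-1])
E
```

```text
pose [0.4183 0.0488 0.0993] rot [-0.02  0.04 -0.05] shift(after turn) [ 0.002  -0.0006  0.0143]
[ 0.57584049 -0.93438599 -0.57645567]
766 [[0.3864 0.0277 0.0242]
 [0.3872 0.0331 0.0259]
 [0.3896 0.0513 0.0308]
 [0.4124 0.0636 0.0827]
 [0.4459 0.0776 0.1376]]
```

View pics/s2.png

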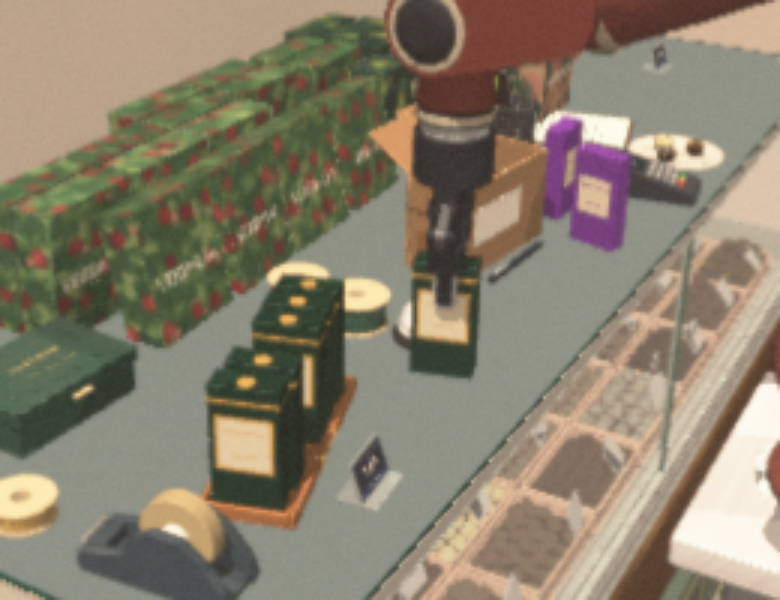

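The carton hangs upright, label towards the camera, with its underside about 23 mm above the counter. I'll lower it gently.

Emit:
{"name": "jog_arm", "arguments": {"steps": [{"delta_rot":[0,0,0],"linear":[0,0,0.007],"grip":0.02},{"delta_rot":[0,0,0],"linear":[0,0,0.007],"grip":0.02},{"delta_rot":[0,0,0],"linear":[0,0,0.005],"grip":0.02},{"delta_rot":[0,0,0],"linear":[0,0,0.001],"grip":0.02},{"delta_rot":[0,0,0],"linear":[0,0,0.001],"grip":0.02},{"delta_rot":[0,0,0],"linear":[0,0,0],"grip":0.02}]}}

```text
t: 11.05
tool_pos: [0.4185, 0.0488, 0.0783]
tool_rot: [-3.105, -0.478, 0.0]
contact_force: [-0.2, 0.9, -1.3]
opening: 0.0274
grip_force: 25.6
```

Emit:
{"name": "jog_arm", "arguments": {"steps": [{"delta_rot":[0,0,0],"linear":[0,0,0.001],"grip":0.02},{"delta_rot":[0,0,0],"linear":[0,0,0],"grip":0.02}]}}

```text
t: 11.25
tool_pos: [0.4186, 0.0488, 0.0774]
tool_rot: [3.105, 0.478, 0.0]
contact_force: [-0.6, -0.6, -2.3]
opening: 0.0276
grip_force: 25.6
```

Emit:
{"name": "jog_arm", "arguments": {"steps": [{"delta_rot":[0,0,0],"linear":[0,0,0.001],"grip":0.02},{"delta_rot":[0,0,0],"linear":[0,0,0],"grip":0.02}]}}

```text
t: 11.45
tool_pos: [0.4185, 0.0488, 0.0763]
tool_rot: [3.105, 0.478, 0.0]
contact_force: [-0.3, -0.3, -0.7]
opening: 0.0277
grip_force: 25.6
```

Emit:
{"name": "jog_arm", "arguments": {"steps": [{"delta_rot":[0,0,0],"linear":[0,0,0.001],"grip":0.02},{"delta_rot":[0,0,0],"linear":[0,0,0],"grip":0.02}]}}

```text
t: 11.65
tool_pos: [0.4189, 0.0488, 0.0763]
tool_rot: [3.105, 0.478, 0.0]
contact_force: [-2.9, 0.5, 4.6]
opening: 0.0276
grip_force: 26.3
```

Emit:
{"name": "jog_arm", "arguments": {"steps": [{"delta_rot":[0,0,0],"linear":[0,0,0.001],"grip":0.02},{"delta_rot":[0,0,0],"linear":[0,0,0],"grip":0.02}]}}

```text
t: 11.85
tool_pos: [0.419, 0.0488, 0.0763]
tool_rot: [-3.105, -0.478, 0.0]
contact_force: [-5.8, -0.4, 11.7]
opening: 0.0277
grip_force: 27.1
```

Contact with the counter, so I'll ease off, release and rise.

Emit:
{"name": "jog_arm", "arguments": {"steps": [{"delta_rot":[0,0,0],"linear":[0,0,-0.0015],"grip":0.02},{"delta_rot":[0,0,0],"linear":[0,0,0],"grip":0.03},{"delta_rot":[0,0,0],"linear":[0,0,0],"grip":0.036},{"delta_rot":[0,0,0],"linear":[0,0,0],"grip":0.045},{"delta_rot":[0,0,0],"linear":[0,0,0],"grip":0.055},{"delta_rot":[0,0,0],"linear":[0,0,0],"grip":0.06},{"delta_rot":[0,0,0],"linear":[0,0,0],"grip":0.06}]}}

```text
t: 12.55
tool_pos: [0.4185, 0.0488, 0.0758]
tool_rot: [-3.105, -0.478, 0.0]
contact_force: [-0.3, -0.0, 0.4]
opening: 0.0601
grip_force: 0.0
```

Emit:
{"name": "jog_arm", "arguments": {"steps": [{"delta_rot":[0,0,0],"linear":[0,0,-0.02],"grip":0.06},{"delta_rot":[0,0,0],"linear":[0,0,-0.03],"grip":0.06},{"delta_rot":[0,0,0],"linear":[0,0,-0.03],"grip":0.06},{"delta_rot":[0,0,0],"linear":[0,0,-0.03],"grip":0.085},{"delta_rot":[0,0,0],"linear":[0,0,-0.03],"grip":0.085},{"delta_rot":[0,0,0],"linear":[-0.02,0,-0.03],"grip":0.085},{"delta_rot":[0,0,0],"linear":[-0.02,0,-0.03],"grip":0.085},{"delta_rot":[0,0,0],"linear":[0,0,0],"grip":0.085},{"delta_rot":[0,0,0],"linear":[0,0,0],"grip":0.085}]}}

```text
t: 13.45
tool_pos: [0.3806, 0.0367, 0.2766]
tool_rot: [3.105, 0.478, 0.004]
contact_force: [-0.0, -1.1, -0.4]
opening: 0.0853
grip_force: 0.0
```

```bash
cat > look.py <<'E'
from h import *
def tops(P,x0,y0,rx,ry,zc):
    m=(abs(P[...,0]-x0)<rx)&(abs(P[...,1]-y0)<ry)&(abs(P[...,2]-zc)<.005)
    k,lb,st,c=cv2.connectedComponentsWithStats(m.astype(np.uint8),connectivity=4)
    for i in range(1,k):
        if st[i,4]>60:
            q=P[lb==i]; (cx,cy),wh,a=cv2.minAreaRect((q[:,:2]*1000).astype(np.float32))
            print(len(q),'z',np.median(q[:,2]).round(4),'c',(round(cx,1),round(cy,1)),np.round(wh,1),round(a,1))
E
python3 - <<'E'
from look import *
o=ctrl.get_obs(); im,d=ctrl.get_image('wrist'); cv2.imwrite('pics/w3.png',im[...,::-1]); P=pts('wrist',d,o)
print('stage'); tops(P,.42,.05,.06,.05,.120)
print('tray'); tops(P,.495,.22,.09,.14,.126)
im,d=ctrl.get_image('top'); P=pts('top',d); print('top cam'); tops(P,.42,.05,.06,.05,.120);tops(P,.495,.22,.09,.14,.126)
plan([.42,.05,.15],17.5)
E
```

```text
stage
1541 z 0.1197 c (419.6, 49.4) [61.3 27.4] 17.1
tray
1493 z 0.1254 c (459.5, 302.2) [38.6 30.2] 17.1
1555 z 0.1254 c (469.2, 266.0) [40.4 29.6] 17.6
1545 z 0.1254 c (489.6, 196.3) [40.9 28.9] 17.9
1509 z 0.1254 c (501.3, 161.9) [39.3 28.8] 18.1
1522 z 0.1255 c (511.5, 127.1) [40.3 28.4] 16.8
top cam
159 z 0.1266 c (524.6, 129.8) [60.9 27.9] 16.9
119 z 0.1264 c (520.1, 166.5) [48.8 28.3] 16.8
113 z 0.1265 c (508.1, 202.0) [50.6 31.1] 16.6
178 z 0.1263 c (482.0, 271.7) [62.7 27.8] 16.1
182 z 0.1267 c (473.6, 308.4) [61.6 28.8] 18.9
pose [0.38   0.0369 0.2745] rot [-1.200e-01  4.000e-02 -8.999e+01] shift(after turn) [0.0005 0.0421 0.1245]
```

View pics/w3.png

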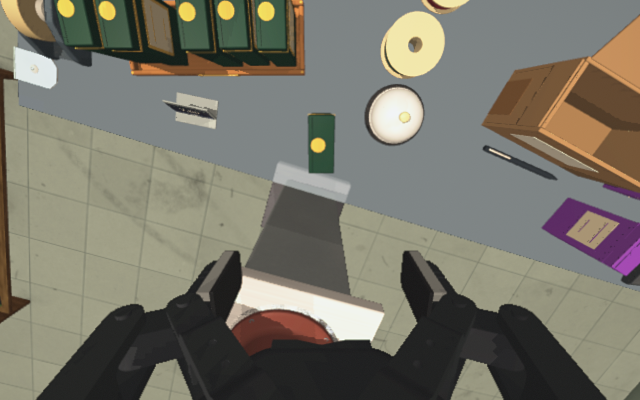

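The carton stands upright at (0.4196, 0.0494), yaw 17.1°. The five row cartons are undisturbed. Next I turn 90° and regrasp across the width.

Emit:
{"name": "jog_arm", "arguments": {"steps": [{"delta_rot":[0,0,-7.5],"linear":[0,0,0],"grip":0.085},{"delta_rot":[0,0,-7.5],"linear":[0,0,0],"grip":0.085},{"delta_rot":[0,0,-7.5],"linear":[0,0,0],"grip":0.085},{"delta_rot":[0,0,-7.5],"linear":[0,0,0],"grip":0.085},{"delta_rot":[0,0,-7.5],"linear":[0,0,0],"grip":0.085},{"delta_rot":[0,0,-7.5],"linear":[0,0,0],"grip":0.085},{"delta_rot":[0,0,-7.5],"linear":[0,0,0],"grip":0.085},{"delta_rot":[0,0,-7.5],"linear":[0,0,0],"grip":0.085},{"delta_rot":[0,0,-7.5],"linear":[0,0,0],"grip":0.085},{"delta_rot":[0,0,-7.5],"linear":[0,0,0],"grip":0.085}]}}

```text
t: 14.55
tool_pos: [0.38, 0.037, 0.2737]
tool_rot: [-2.164, -2.274, 0.004]
contact_force: [0.4, 0.3, -0.3]
opening: 0.0849
grip_force: 0.0
```

Emit:
{"name": "jog_arm", "arguments": {"steps": [{"delta_rot":[0,0,-7.5],"linear":[0,0,0],"grip":0.085},{"delta_rot":[0,0,-7.5],"linear":[0,0,0],"grip":0.085},{"delta_rot":[0,0,0],"linear":[0,0,0],"grip":0.085},{"delta_rot":[0,0,0],"linear":[0,0,0],"grip":0.085}]}}

```text
t: 14.95
tool_pos: [0.3801, 0.0369, 0.2745]
tool_rot: [-1.859, -2.53, 0.002]
contact_force: [-0.0, 0.2, -1.1]
opening: 0.0848
grip_force: 0.0
```

```bash
python3 - <<'E'
from look import *
o=ctrl.get_obs(); im,d=ctrl.get_image('wrist'); P=pts('wrist',d,o)
tops(P,.42,.05,.06,.05,.120)
print('tray'); tops(P,.495,.22,.09,.14,.126)
plan([.4196,.0494,.15],17.3)
E
```

```text
1408 z 0.1196 c (419.2, 49.1) [61.9 28. ] 16.8
tray
2093 z 0.1255 c (500.1, 198.9) [62.3 28.1] 17.4
1887 z 0.1254 c (511.5, 165.5) [63.3 28.4] 18.6
1690 z 0.1256 c (521.4, 130.5) [62.5 27.9] 17.8
pose [0.3802 0.0369 0.2748] rot [-0.1  -0.04  0.09] shift(after turn) [0.0002 0.0414 0.1248]
```

Emit:
{"name": "jog_arm", "arguments": {"steps": [{"delta_rot":[0,0,0],"linear":[0,0.015,0],"grip":0.085},{"delta_rot":[0,0,0],"linear":[0,0.02,0],"grip":0.085},{"delta_rot":[0,0,0],"linear":[0,0.006,0.01],"grip":0.085},{"delta_rot":[0,0,0],"linear":[0,0,0.025],"grip":0.085},{"delta_rot":[0,0,0],"linear":[0,0,0.03],"grip":0.085},{"delta_rot":[0,0,0],"linear":[0,0,0.03],"grip":0.085},{"delta_rot":[0,0,0],"linear":[0,0,0.02],"grip":0.085},{"delta_rot":[0,0,0],"linear":[0,0,0.01],"grip":0.085},{"delta_rot":[0,0,0],"linear":[0,0,0],"grip":0.085},{"delta_rot":[0,0,0],"linear":[0,0,0],"grip":0.085}]}}

```text
t: 16.0
tool_pos: [0.4198, 0.0491, 0.1515]
tool_rot: [1.857, 2.533, 0.001]
contact_force: [0.1, -0.3, -0.6]
opening: 0.0851
grip_force: 0.0
```

```bash
python3 -c "
from h import *
plan([.4194,.0492,.080],17.1)"
```

```text
pose [0.4198 0.0491 0.1515] rot [0.05 0.02 0.39] shift(after turn) [ 0.0002 -0.0003  0.0715]
```

Emit:
{"name": "jog_arm", "arguments": {"newtons": 20, "steps": [{"delta_rot":[0,0,0.3],"linear":[0,0,0.012],"grip":0.085},{"delta_rot":[0,0,0],"linear":[0,0,0.018],"grip":0.085},{"delta_rot":[0,0,0],"linear":[0,0,0.018],"grip":0.085},{"delta_rot":[0,0,0],"linear":[0,0,0.015],"grip":0.085},{"delta_rot":[0,0,0],"linear":[0,0,0.0085],"grip":0.085},{"delta_rot":[0,0,0],"linear":[0,0,0],"grip":0.085},{"delta_rot":[0,0,0],"linear":[0,0,0],"grip":0.085}]}}

```text
t: 16.7
tool_pos: [0.42, 0.0491, 0.0799]
tool_rot: [1.864, 2.528, 0.001]
contact_force: [-0.9, 0.3, -0.3]
opening: 0.0848
grip_force: 0.0
```

Emit:
{"name": "jog_arm", "arguments": {"newtons": 20, "steps": [{"delta_rot":[0,0,0],"linear":[0,0,0],"grip":0.075},{"delta_rot":[0,0,0],"linear":[0,0,0],"grip":0.07},{"delta_rot":[0,0,0],"linear":[0,0,0],"grip":0.065},{"delta_rot":[0,0,0],"linear":[0,0,0],"grip":0.062},{"delta_rot":[0,0,0],"linear":[0,0,0],"grip":0.06},{"delta_rot":[0,0,0],"linear":[0,0,0],"grip":0.055},{"delta_rot":[0,0,0],"linear":[0,0,0],"grip":0.055},{"delta_rot":[0,0,0],"linear":[0,0,0],"grip":0.055}]}}

```text
t: 17.5
tool_pos: [0.42, 0.0491, 0.0799]
tool_rot: [1.863, 2.528, 0.001]
contact_force: [0.8, 0.1, 5.5]
opening: 0.0617
grip_force: 22.6
```

Emit:
{"name": "jog_arm", "arguments": {"newtons": 28, "steps": [{"delta_rot":[0,0,0],"linear":[0,0,-0.008],"grip":0.055},{"delta_rot":[0,0,0],"linear":[0,0,-0.016],"grip":0.055},{"delta_rot":[0,0,0],"linear":[0,0,-0.022],"grip":0.055},{"delta_rot":[0,0,0],"linear":[0,0,-0.025],"grip":0.055},{"delta_rot":[0,0,0],"linear":[0,0,-0.025],"grip":0.055},{"delta_rot":[0,0,0],"linear":[0,0,-0.025],"grip":0.055},{"delta_rot":[0,0,0],"linear":[0,0,-0.025],"grip":0.055},{"delta_rot":[0,0,0],"linear":[0,0,-0.02],"grip":0.055},{"delta_rot":[0,0,0],"linear":[0,0,-0.014],"grip":0.055},{"delta_rot":[0,0,0],"linear":[0,0,0],"grip":0.055}]}}

```text
t: 18.5
tool_pos: [0.42, 0.049, 0.2611]
tool_rot: [1.863, 2.527, 0.002]
contact_force: [0.5, 0.7, -0.9]
opening: 0.0617
grip_force: 31.6
```

```bash
python3 - <<'E'
from look import *
o=ctrl.get_obs(); im,d=ctrl.get_image('wrist'); P=pts('wrist',d,o); cv2.imwrite('pics/w4.png',im[...,::-1])
print('held'); tops(P,.42,.05,.06,.06,o['tool_pos'][2]+.04)
print('tray'); tops(P,.495,.22,.09,.14,.126)
plan([.4915,.236,.26],17.5); print(o['opening'],o['grip_force'])
E
```

```text
held
9024 z 0.3006 c (419.1, 49.3) [88.5 29.9] 16.7
tray
2276 z 0.1254 c (499.8, 198.9) [62.3 28. ] 16.5
2069 z 0.1254 c (511.8, 165.5) [62.9 28.3] 18.4
1848 z 0.1255 c (521.6, 130.3) [62.9 27.9] 17.4
pose [0.4194 0.0491 0.2594] rot [ 0.01  0.01 -0.29] shift(after turn) [ 0.1566  0.1249 -0.0006]
0.061703340236661734 31.591594219207764
```

View pics/w4.png

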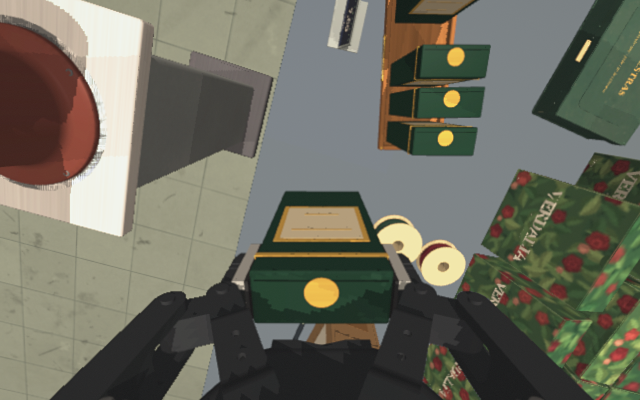

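The carton is held squarely across its width, with its top at 0.30 m and the tray beyond at (430,90). I'll carry it over the gap.

Emit:
{"name": "jog_arm", "arguments": {"steps": [{"delta_rot":[0,0,-0.3],"linear":[0,0,0],"grip":0.055},{"delta_rot":[0,0,0],"linear":[0.012,0.01,0],"grip":0.055},{"delta_rot":[0,0,0],"linear":[0.022,0.018,0],"grip":0.055},{"delta_rot":[0,0,0],"linear":[0.03,0.024,0],"grip":0.055},{"delta_rot":[0,0,0],"linear":[0.03,0.024,0],"grip":0.055},{"delta_rot":[0,0,0],"linear":[0.03,0.024,0],"grip":0.055},{"delta_rot":[0,0,0],"linear":[0.02,0.015,0],"grip":0.055},{"delta_rot":[0,0,0],"linear":[0.0126,0.0099,0],"grip":0.055},{"delta_rot":[0,0,0],"linear":[0,0,0],"grip":0.055},{"delta_rot":[0,0,0],"linear":[0,0,0],"grip":0.055}]}}

```text
t: 19.55
tool_pos: [0.491, 0.2354, 0.2584]
tool_rot: [-1.857, -2.533, 0.003]
contact_force: [-0.1, -0.3, -2.2]
opening: 0.0615
grip_force: 31.6
```

```bash
python3 - <<'E'
from look import *
o=ctrl.get_obs(); im,d=ctrl.get_image('wrist'); P=pts('wrist',d,o); cv2.imwrite('pics/w5.png',im[...,::-1])
print('held'); tops(P,.49,.236,.06,.06,o['tool_pos'][2]+.04)
q=P[230:243,300:345].reshape(-1,3); q=P[200:240,295:350].reshape(-1,3); n=np.linalg.svd(q-q.mean(0),full_matrices=False)[2][2]; print('face normal',n,q.min(0),q.max(0))
print('tray'); tops(P,.495,.22,.09,.14,.126)
im,d=ctrl.get_image('top'); T=pts('top',d); print('top'); tops(T,.495,.22,.09,.14,.126); 
im,d=ctrl.get_image('scene'); S=pts('scene',d); print('scene'); tops(S,.495,.22,.09,.14,.126)
plan([.4915,.236,.26],17.5); print(o['opening'],o['grip_force'])
E
```

```text
held
8994 z 0.2979 c (490.2, 236.0) [89.  29.2] 17.3
face normal [ 0.29814669 -0.94925554  0.10011228] [0.46656039 0.24251199 0.20102743] [0.50624508 0.31201511 0.40035998]
tray
1997 z 0.1256 c (470.9, 306.4) [62.2 27.8] 19.0
1789 z 0.1256 c (479.4, 269.4) [61.5 28.2] 16.3
top
171 z 0.1262 c (523.7, 130.2) [62.1 28. ] 15.5
172 z 0.1266 c (514.1, 164.6) [62.3 27.8] 19.2
189 z 0.1263 c (501.7, 200.0) [62.9 31. ] 17.2
scene
377 z 0.1269 c (512.3, 166.6) [ 63.2 104.5] 17.4
402 z 0.127 c (476.2, 290.4) [65.6 69.6] 14.6
pose [0.4912 0.235  0.2592] rot [-0.01  0.02 -0.06] shift(after turn) [ 0.0009  0.0005 -0.0008]
0.06148108097761921 31.618743538856506
```

View pics/w5.png

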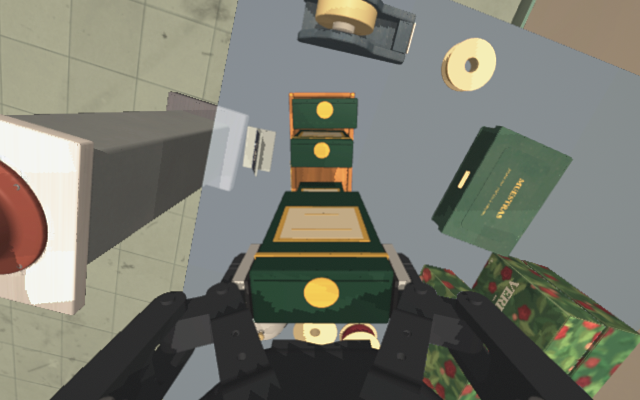

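```bash
python3 - <<'E'
from look import *
o=ctrl.get_obs(); im,d=ctrl.get_image('wrist'); P=pts('wrist',d,o)
e=np.array([.9537,.3007]); f=np.array([-.3007,.9537]); c=o['tool_pos'][:2]
a=(P[...,:2]-c)@f; b=(P[...,:2]-c)@e; z=P[...,2]-o['tool_pos'][2]
m=(abs(b)<.026)&(abs(a-.014)<.012)&(z<.034)&(z>-.075)
k=np.polyfit(z[m],a[m],1); print(m.sum(),'face tilt deg',np.degrees(np.arctan(k[0])),'offset at z=-.02',np.polyval(k,-.02),'zrange',z[m].min(),z[m].max())
kb=np.polyfit(b[m],a[m],1); print('yaw err',np.degrees(np.arctan(kb[0])))
m=(abs(b)<.026)&(abs(a)<.013)&(abs(z-.04)<.008); A=np.c_[a[m],b[m],np.ones(m.sum())]; s=np.linalg.lstsq(A,z[m],rcond=None)[0]; print('top slope deg',np.degrees(s[:2]),'z',s[2])
E
```

```text
6440 face tilt deg 0.13401216623080306 offset at z=-.02 0.014153398921853353 zrange -0.07482092146008415 0.03399219736915865
yaw err -0.18317522078228066
top slope deg [0.11841417 0.18374547] z 0.03961365428176227
```

The held carton is upright within 0.2° and centred in the fingers, and its position matches the gap's middle to about 1 mm. Lowering.

Emit:
{"name": "jog_arm", "arguments": {"steps": [{"delta_rot":[0,0,0],"linear":[0,0,0.01],"grip":0.055},{"delta_rot":[0,0,0],"linear":[0,0,0.02],"grip":0.055},{"delta_rot":[0,0,0],"linear":[0,0,0.02],"grip":0.055},{"delta_rot":[0,0,0],"linear":[0,0,0.01],"grip":0.055},{"delta_rot":[0,0,0],"linear":[0,0,0],"grip":0.055},{"delta_rot":[0,0,0],"linear":[0,0,0],"grip":0.055}]}}

```text
t: 20.35
tool_pos: [0.4916, 0.236, 0.1996]
tool_rot: [1.858, 2.533, 0.001]
contact_force: [0.3, -0.5, -2.0]
opening: 0.062
grip_force: 31.6
```

```bash
python3 -c "
from h import *
plan([.491,.2352,.09],17.5)"
```

```text
pose [0.4916 0.236  0.1996] rot [ 0.02 -0.   -0.  ] shift(after turn) [-0.0005 -0.0008  0.1096]
```

Emit:
{"name": "jog_arm", "arguments": {"steps": [{"delta_rot":[0,0,0],"linear":[-0.0005,-0.0007,0],"grip":0.055},{"delta_rot":[0,0,0],"linear":[0,0,0.01],"grip":0.055},{"delta_rot":[0,0,0],"linear":[0,0,0.015],"grip":0.055},{"delta_rot":[0,0,0],"linear":[0,0,0.015],"grip":0.055},{"delta_rot":[0,0,0],"linear":[0,0,0.015],"grip":0.055},{"delta_rot":[0,0,0],"linear":[0,0,0.015],"grip":0.055},{"delta_rot":[0,0,0],"linear":[0,0,0.015],"grip":0.055},{"delta_rot":[0,0,0],"linear":[0,0,0.012],"grip":0.055},{"delta_rot":[0,0,0],"linear":[0,0,0.008],"grip":0.055},{"delta_rot":[0,0,0],"linear":[0,0,0],"grip":0.055}]}}

```text
t: 21.35
tool_pos: [0.49, 0.2351, 0.0926]
tool_rot: [-1.857, -2.532, 0.003]
contact_force: [0.1, -0.5, -2.5]
opening: 0.0614
grip_force: 31.6
```

Emit:
{"name": "jog_arm", "arguments": {"steps": [{"delta_rot":[0,0,0],"linear":[0,0,0.003],"grip":0.055},{"delta_rot":[0,0,0],"linear":[0,0,0],"grip":0.055},{"delta_rot":[0,0,0],"linear":[0,0,0],"grip":0.055}]}}

```text
t: 21.65
tool_pos: [0.4914, 0.2355, 0.092]
tool_rot: [1.857, 2.533, 0.002]
contact_force: [-0.6, -0.1, -1.5]
opening: 0.0615
grip_force: 31.6
```

Emit:
{"name": "jog_arm", "arguments": {"steps": [{"delta_rot":[0,0,0],"linear":[0,0,0.002],"grip":0.055},{"delta_rot":[0,0,0],"linear":[0,0,0.002],"grip":0.055},{"delta_rot":[0,0,0],"linear":[0,0,0],"grip":0.055},{"delta_rot":[0,0,0],"linear":[0,0,0],"grip":0.055}]}}

```text
t: 22.05
tool_pos: [0.4908, 0.2353, 0.0872]
tool_rot: [-1.857, -2.534, 0.0]
contact_force: [-0.6, -0.1, -1.7]
opening: 0.0616
grip_force: 31.6
```

Emit:
{"name": "jog_arm", "arguments": {"steps": [{"delta_rot":[0,0,0],"linear":[0,0,0.001],"grip":0.055},{"delta_rot":[0,0,0],"linear":[0,0,0],"grip":0.055},{"delta_rot":[0,0,0],"linear":[0,0,0],"grip":0.055}]}}

```text
t: 22.35
tool_pos: [0.4909, 0.2354, 0.0863]
tool_rot: [-1.857, -2.534, 0.0]
contact_force: [-0.9, 0.3, -1.1]
opening: 0.0619
grip_force: 31.6
```

Emit:
{"name": "jog_arm", "arguments": {"steps": [{"delta_rot":[0,0,0],"linear":[0,0,0.001],"grip":0.055},{"delta_rot":[0,0,0],"linear":[0,0,0],"grip":0.055},{"delta_rot":[0,0,0],"linear":[0,0,0],"grip":0.055}]}}

```text
t: 22.65
tool_pos: [0.4911, 0.2354, 0.0859]
tool_rot: [1.857, 2.534, 0.0]
contact_force: [-1.3, -0.5, 3.7]
opening: 0.0618
grip_force: 32.2
```

Carton has touched the tray floor. Release slowly and rise.

Emit:
{"name": "jog_arm", "arguments": {"steps": [{"delta_rot":[0,0,0],"linear":[0,0,-0.0003],"grip":0.06},{"delta_rot":[0,0,0],"linear":[0,0,0],"grip":0.064},{"delta_rot":[0,0,0],"linear":[0,0,0],"grip":0.068},{"delta_rot":[0,0,0],"linear":[0,0,0],"grip":0.074},{"delta_rot":[0,0,0],"linear":[0,0,0],"grip":0.08},{"delta_rot":[0,0,0],"linear":[0,0,0],"grip":0.085},{"delta_rot":[0,0,0],"linear":[0,0,0],"grip":0.085},{"delta_rot":[0,0,0],"linear":[0,0,0],"grip":0.085}]}}

```text
t: 23.45
tool_pos: [0.4909, 0.2354, 0.0856]
tool_rot: [-1.857, -2.534, -0.0]
contact_force: [-0.6, 0.5, 0.1]
opening: 0.0852
grip_force: 0.0
```

Emit:
{"name": "jog_arm", "arguments": {"steps": [{"delta_rot":[0,0,0],"linear":[0,0,-0.01],"grip":0.085},{"delta_rot":[0,0,0],"linear":[0,0,-0.02],"grip":0.085},{"delta_rot":[0,0,0],"linear":[0,0,-0.02],"grip":0.085},{"delta_rot":[0,0,0],"linear":[0,0,-0.03],"grip":0.085},{"delta_rot":[0,0,0],"linear":[0,0,-0.03],"grip":0.085},{"delta_rot":[0,0,0],"linear":[0,0,-0.03],"grip":0.085},{"delta_rot":[0,0,0],"linear":[0,0,-0.03],"grip":0.085},{"delta_rot":[0,0,0],"linear":[-0.03,0,-0.02],"grip":0.085},{"delta_rot":[0,0,0],"linear":[-0.04,0,0],"grip":0.085},{"delta_rot":[0,0,0],"linear":[-0.04,0,0],"grip":0.085}]}}

```text
t: 24.45
tool_pos: [0.5248, 0.1297, 0.2781]
tool_rot: [1.854, 2.533, 0.004]
contact_force: [-0.0, 0.1, -0.2]
opening: 0.0848
grip_force: 0.0
```

Emit:
{"name": "jog_arm", "arguments": {"steps": [{"delta_rot":[0,0,0],"linear":[-0.04,0,0],"grip":0.085},{"delta_rot":[0,0,0],"linear":[-0.03,0,0],"grip":0.085},{"delta_rot":[0,0,0],"linear":[0,0,0],"grip":0.085},{"delta_rot":[0,0,0],"linear":[0,0,0],"grip":0.085},{"delta_rot":[0,0,0],"linear":[0,0,0],"grip":0.085}]}}

```text
t: 24.95
tool_pos: [0.5449, 0.0645, 0.276]
tool_rot: [1.856, 2.534, 0.001]
contact_force: [0.5, 0.4, -0.0]
opening: 0.0849
grip_force: 0.0
```

```bash
python3 - <<'E'
from look import *
o=ctrl.get_obs(); im,d=ctrl.get_image('wrist'); P=pts('wrist',d,o); cv2.imwrite('pics/w6.png',im[...,::-1])
print('tray'); tops(P,.495,.22,.09,.14,.126)
im,d=ctrl.get_image('top'); T=pts('top',d); print('top'); tops(T,.495,.22,.09,.14,.126)
s,l,z=flap(T); m=(abs(l)<.08)&(s>.015)&(s<.07)&(z>.003)&(z<.09); print('flap',180-np.degrees(np.median(np.arctan2(z[m],s[m]))))
E
```

```text
tray
710 z 0.1253 c (494.2, 224.9) [60.9  7.9] 17.4
2268 z 0.1253 c (500.1, 199.5) [61.3 28.7] 17.3
1965 z 0.1255 c (512.0, 165.4) [61.3 28.1] 17.5
1732 z 0.1256 c (521.8, 130.2) [61.5 27.8] 16.3
top
166 z 0.1268 c (481.8, 271.2) [61.8 27.7] 17.6
179 z 0.1265 c (473.7, 308.1) [63.2 27.7] 18.8
flap 145.5024817095426
```

View pics/w6.png

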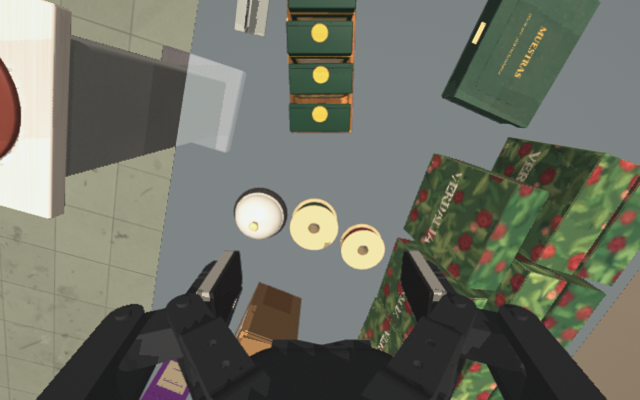

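Last three row cartons stand as before, and the placed one is cut off by the frame's top. I'll back off once more to check it clear of the arm.

Emit:
{"name": "jog_arm", "arguments": {"steps": [{"delta_rot":[0,0,0],"linear":[-0.03,0,-0.02],"grip":0.085},{"delta_rot":[0,0,0],"linear":[-0.04,0,-0.02],"grip":0.085},{"delta_rot":[0,0,0],"linear":[-0.04,0,-0.02],"grip":0.085},{"delta_rot":[0,0,0],"linear":[-0.04,0,0],"grip":0.085},{"delta_rot":[0,0,0],"linear":[-0.03,0,0],"grip":0.085},{"delta_rot":[0,0,0],"linear":[0,0,0],"grip":0.085},{"delta_rot":[0,0,0],"linear":[0,0,0],"grip":0.085}]}}

```text
t: 25.75
tool_pos: [0.5992, -0.1074, 0.3353]
tool_rot: [-1.857, -2.533, -0.0]
contact_force: [-0.1, 0.5, 0.2]
opening: 0.0849
grip_force: 0.0
```

```bash
python3 - <<'E'
from look import *
im,d=ctrl.get_image('top'); T=pts('top',d); print('top'); tops(T,.495,.22,.09,.14,.126)
o=ctrl.get_obs(); im,d=ctrl.get_image('wrist'); P=pts('wrist',d,o); print('wrist'); tops(P,.495,.22,.09,.14,.126); print(o['tool_pos'],o['t'])
E
```

```text
top
172 z 0.1264 c (524.2, 129.8) [62.2 28.2] 16.3
173 z 0.1261 c (513.9, 164.9) [61.7 28.2] 18.8
187 z 0.1264 c (502.0, 200.0) [62.1 31. ] 17.6
178 z 0.1266 c (492.8, 237.1) [61.7 28.4] 16.6
182 z 0.1265 c (482.3, 271.2) [62.2 28.3] 16.4
184 z 0.1269 c (473.4, 307.8) [61.9 28.7] 17.9
wrist
[ 0.5991271  -0.10680635  0.33542753] 25.8
```

```bash
python3 -c "
from h import *
print(ctrl.finish_job())"
```

```text
the job is handed in; nothing more can be done
None
```

The job is handed in at about 26 s: the flap is folded back to about 2.5 rad, and the carton stands upright and square in the tray's empty place, with roughly 7–9 mm of air to each neighbour; the other five cartons measured where they were.

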